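Seal the storage containers in order

TASK

Seal the three square storage containers by pressing the raised button in each lid straight down with the fingertips until it is fully home: first the tallest, then the middle-height one, then the lowest. Press gently, leave the round container's button up, and do not lift, tip or shove any container or disturb the other things on the worktop.

Things in the scene. Friction and masses are not known exactly. Their poses are not given: they have to be found in the camera images.
- tall: Tallest of the three square storage containers, 70 x 70 mm, 200 mm high to the flat upper face of its white lid, brushed metal body, loose, 0.35 to 0.7 kg. Origin at the centre of its underside, z up.
- tall_button (a joint): Travel in m of the round metal button in the lid of the tall container: 0 fully up (top 18 mm above the lid), 0.012 fully home (top 6 mm above the lid). It starts 0 to 2 mm down, slides straight down against about 2.5 N of friction, stops at home and stays where it is left.
- tall_button_top (a point): Centre of the top face of that button (40 mm in diameter, on the lid's centre); moves with it. The cap is sprung (about 2.5 N per mm, up to 5 mm further), so a press to 5 or 6 N takes the button home, with the cap then 1 to 2 mm lower until let go.
- middle: Middle-height of the three square storage containers, 70 x 70 mm, 150 mm high to the flat upper face of its white lid, brushed metal body, loose, 0.35 to 0.7 kg. Origin at the centre of its underside, z up.
- middle_button (a joint): Travel in m of the round metal button in the lid of the middle container: 0 fully up (top 18 mm above the lid), 0.012 fully home (top 6 mm above the lid). It starts 0 to 2 mm down, slides straight down against about 2.5 N of friction, stops at home and stays where it is left.
- middle_button_top (a point): Centre of the top face of that button (40 mm in diameter, on the lid's centre); moves with it. The cap is sprung (about 2.5 N per mm, up to 5 mm further), so a press to 5 or 6 N takes the button home, with the cap then 1 to 2 mm lower until let go.
- low: Lowest of the three square storage containers, 70 x 70 mm, 100 mm high to the flat upper face of its white lid, brushed metal body, loose, 0.35 to 0.7 kg. Origin at the centre of its underside, z up.
- low_button (a joint): Travel in m of the round metal button in the lid of the low container: 0 fully up (top 18 mm above the lid), 0.012 fully home (top 6 mm above the lid). It starts 0 to 2 mm down, slides straight down against about 2.5 N of friction, stops at home and stays where it is left.
- low_button_top (a point): Centre of the top face of that button (40 mm in diameter, on the lid's centre); moves with it. The cap is sprung (about 2.5 N per mm, up to 5 mm further), so a press to 5 or 6 N takes the button home, with the cap then 1 to 2 mm lower until let go.
- round: Round storage container, 70 mm in diameter, 120 mm high to the flat upper face of its white lid, brushed metal body, loose, 0.35 to 0.7 kg. Origin at the centre of its underside, z up.
- round_button (a joint): Travel in m of the round metal button in the lid of the round container: 0 fully up (top 18 mm above the lid), 0.012 fully home (top 6 mm above the lid). It starts 0 to 2 mm down, slides straight down against about 2.5 N of friction, stops at home and stays where it is left.
- round_button_top (a point): Centre of the top face of that button (40 mm in diameter, on the lid's centre); moves with it. The cap is sprung (about 2.5 N per mm, up to 5 mm further), so a press to 5 or 6 N takes the button home, with the cap then 1 to 2 mm lower until let go.
- egg_timer: Egg timer, 62 mm in diameter, 47 mm high, loose bystander. Origin at the centre of its underside.
- mandarin: Mandarin, 58 mm, loose bystander. Origin at the centre of its underside.
- coffee_pod: Coffee pod, 51 mm in diameter, 45 mm high, loose bystander. Origin at the centre of its underside.
- salt_shaker: Salt shaker, 44 mm in diameter, 90 mm high, loose bystander. Origin at the centre of its underside.
- lemon: Lemon, 71 x 53 x 51 mm, loose bystander. Origin at the centre of its underside.
- teaspoon: Teaspoon lying flat, 132 x 26 x 9 mm, loose bystander. Origin at the centre of its underside.

How it is judged (in metres and radians):
On the way, in this order (a step that is already met when the one before it is completed fails the run):
1. the tallest container's button is home, the others still up (value of joint tall_button above 0.009 m and value of joint each of middle_button, low_button below 0.005 m), for 0.2 s.
2. the middle container's button is home, the lowest one's still up (value of joint each of tall_button, middle_button above 0.009 m and value of joint low_button below 0.005 m), for 0.2 s.
3. the lowest container's button is home (value of joint each of tall_button, middle_button, low_button above 0.009 m), for 0.2 s.
At the end, for the whole second after the job is handed in: The buttons of the tallest, middle and lowest square containers are pressed down by more than 9 of their 12 mm, the round container's button by less than 5 mm; all four containers stand upright (within 0.05 rad), at rest, and they and the other things are within 20 mm of where they began (all of step 3 and value of joint round_button below 0.005 m and distance of each of tall, middle, low, round, egg_timer, mandarin, coffee_pod, salt_shaker, lemon, teaspoon from where it was at the start of the episode below 0.02 m and angle between each of tall, middle, low, round's own z axis and vertical below 0.05 rad and linear speed of each of tall, middle, low, round below 0.02 m/s); the robot touches nothing.
It fails at once if a button pressed out of order (one moved down past 5 mm before the one ahead of it is past 9 mm), or the round container's button pressed past 5 mm ((value of joint middle_button above 0.005 m and value of joint tall_button below 0.009 m) or (value of joint low_button above 0.005 m and value of joint middle_button below 0.009 m) or value of joint round_button above 0.005 m).
It fails at once if a container pressed or struck with more than 25 N (contact force between any of the arm, the fingers and tall above 25 N or contact force between any of the arm, the fingers and middle above 25 N or contact force between any of the arm, the fingers and low above 25 N or contact force between any of the arm, the fingers and round above 25 N).
It fails at once if a container lifted more than 10 mm or tipped by more than 0.2 rad (height (world z) of any of tall, middle, low, round above 0.01 m or angle between any of tall, middle, low, round's own z axis and vertical above 0.2 rad).
It fails at once if a container shoved more than 20 mm along the worktop (distance of any of tall, middle, low, round from where it was at the start of the episode above 0.02 m).
It fails at once if another thing moved by more than 20 mm (distance of any of egg_timer, mandarin, coffee_pod, salt_shaker, lemon, teaspoon from where it was at the start of the episode above 0.02 m).
It also fails if it takes over 51 s, if anything falls off the work surface, if the arm or the gripper's body presses on something with over 40 N, if the wrist force passes 120 N, or if a joint passes its speed limit or range.

ROBOT

A 6-joint arm with a two-finger parallel gripper is mounted at the origin on a cart in front of the work surface, level with it; the furniture and walls round the work are solid. World frame = base frame: x ahead of the robot, y to its left, z up, the work surface at z = 0. Lengths are in mm, angles in rad, forces in N, time in s.
With the tool pointing down it reaches from about 350 to 975 mm from the base axis. Payload 7.1 kg.
Tool frame: the origin (TCP) lies at the very end of the fingers, on their centre line; the grasp point (between the pads) lies ctrl.hold_point_z behind it (ctrl.hold_point_z is the distance from the TCP to the grasp point, in mm); z points along the fingers, y is the line along which they close (so a half turn about z gives the same grasp; the last joint's range is limited). The gripper opens to 88 mm and grips with 3 to 60 N. Pads are 20 mm wide; open, the fingers measure 115 mm over their backs; the gripper's body (75 mm by 178 mm) begins 61 mm behind the grasp point.
Start: joints at [-1.216, 0.423, 1.63, -0, 1.089, -0.019], TCP at [228.238, -581.818, 222.675] pointing down, gripper open.
Joint ranges: [-3, 3], [-0.9, 2.11], [0.09, 2.58], [-1.31, 4.45], [0.11, 2.69], [-2.54, 2.54]. Speed limits (rad/s): [2.39, 2.39, 3.01, 3.14, 3.14, 3.14].

INTERFACE

Orientations are given as a rotation vector (axis times angle).
In Python, from workcell import ctrl gives the robot as it stands. The module is installed in compiled form; this text tells all that it offers.
- The arm moves only by the shell command python3 -m creep 'ROWS'. ROWS is JSON, a list of rows, each an object with "translation": the shift along the tool's x, y, z in mm, a list of three; "angular": the turn, a rotation vector about the tool's x, y, z in rad, a list of three; "jaw": the opening, from 0 (shut) to 1 (fully open). A call has exactly 8 rows; each row is the pose to reach, as a shift and turn from the pose commanded when the call began, along the tool's axes at that moment; what a row does not reach only later rows make up. A row lasts 1/8 s, in which the tool goes at most 62.5 mm and 10.7 degrees, less where a joint would pass 70% of its speed; a pose out of reach is approached as far as the arm can. A call with a gripper value outside its range is refused whole. The fingers move at their own pace and stop on an object; the grip force is fixed at half the most. Time passes only in rows, so rows that repeat a pose let the fingers close, or fill a call up. It gives the time, the measured TCP pose, the force, the opening and the grip force at its end, in the units of the state.
- ctrl.get_obs(): the state, without advancing time (a new reading comes with each control period).
- ctrl.get_image(name): name is "side" or "top" or "wrist"; returns the picture (480x640x3 uint8, red, green, blue); there is no depth.
- ctrl.camera_info(name): a dict with "camera_matrix" (3x3 intrinsics, pixels), "world_from_camera" (4x4, takes a point from camera to world coordinates). Camera axes: x right, y up, looking along -z (the intrinsics and any distortion apply to the point x, -y, -z); pixel columns grow to the right and rows downward; lengths in mm; the calibration is good to about 2 mm. A picture is of the moment at which its call begins: read the wrist's pose just before it. camera_info takes no time and is no camera call; for the wrist camera it gives the pose at the moment of the call.
- ctrl.close_job(): hands the job in; it is judged then, once.
Trained networks look in the newest picture that a camera, given by its name, has taken for a name from the list of things; names that differ only in an ending like _2 or _b are one class to them, and where a whole thing is asked for, a point or a joint stands for the part that bears it (a point fixed in the world has none). Each returns a list of dicts, best first, with "score" (0 to 1); they miss things now and then, are a little off and sometimes report something else, mostly with a low value. They report only what shows in the picture. A call takes as long as a camera call.
- ctrl.look_for(camera, label): "rect" ([left, top, right, bottom] in pixels, round what is visible of it).
The state is a dict: "t": time; "qpos": joint angles; "qvel": joint speeds; "joint_torque": joint torques, N m; "ee_pos": TCP position; "orientation": TCP orientation; "ft_force": force on the tool from outside, world axes, zero at the start; "moment": the same for the moment, N m; "width": finger opening in mm; "grasp_force": force on a finger pad.
Only numpy, scipy, OpenCV 4.12 (cv2) and the standard library are available. Lean on these libraries where they do the work, as an engineer would, in place of code of your own. Each camera call takes 0.05 s, during which the arm holds its last target. There are 200 camera calls.

## Working session

There is one attempt and no reset: what is moved stays moved. The work goes in short steps, Python scripts to look and compute and a shell command to move; the robot and the scene stay as the last step left them, time stands still between calls to the robot, and variables do not carry over. Pictures are saved under pics/ and viewed, at most 10 in all, crops included, and the job is handed in when it is done.

```bash
mkdir -p pics; cat > h.py <<'E'
import numpy as np,cv2
from workcell import ctrl
def snap(c,f):
    im=ctrl.get_image(c); cv2.imwrite('pics/'+f,im[:,:,::-1]); return im
def at(c,u,v,z):
    i=ctrl.camera_info(c);K=np.array(i['camera_matrix']);T=np.array(i['world_from_camera'])
    d=np.linalg.inv(K)@[u,v,1];d=T[:3,:3]@[d[0],-d[1],-d[2]];o=T[:3,3]
    return (o+d*(z-o[2])/d[2])
E
python3 - <<'E'
from h import *
np.set_printoptions(precision=1,suppress=True)
snap('top','top.png');
for n in ['tall','middle','low','round','tall_button_top']:
    print(n,[(np.round(r['rect']),round(r['score'],2)) for r in ctrl.look_for('top',n)[:4]])
snap('side','side.png')
for n in ['tall','middle','low','round']:
    print(n,[(np.round(r['rect']),round(r['score'],2)) for r in ctrl.look_for('side',n)[:4]])
for c in ['top','side']: print(ctrl.camera_info(c))
print(ctrl.get_obs())
E
```

```text
tall [(array([354., 189., 403., 243.]), 0.81)]
middle [(array([420., 218., 475., 263.]), 0.63)]
low [(array([264., 210., 310., 256.]), 0.79)]
round [(array([175., 234., 223., 274.]), 0.77), (array([444., 225., 468., 246.]), 0.73), (array([182., 239., 207., 260.]), 0.44)]
tall_button_top [(array([368., 198., 389., 220.]), 0.64), (array([370., 198., 391., 222.]), 0.59)]
tall [(array([320., 233., 360., 342.]), 0.75), (array([280., 176., 310., 234.]), 0.7)]
middle [(array([290., 313., 350., 410.]), 0.92)]
low [(array([310., 225., 325., 237.]), 0.35)]
round [(array([282., 178., 308., 234.]), 0.65)]
{'camera_matrix': array([[600.9,   0. , 316.4],
       [  0. , 600.9, 243.7],
       [  0. ,   0. ,   1. ]]), 'world_from_camera': array([[   0. ,    1. ,   -0.1,  360.3],
       [  -1. ,    0. ,   -0. ,   53.2],
       [  -0. ,    0.1,    1. , 1295.2],
       [   0. ,    0. ,    0. ,    1. ]])}
{'camera_matrix': array([[440.8,   0. , 320.8],
       [  0. , 440.8, 237. ],
       [  0. ,   0. ,   1. ]]), 'world_from_camera': array([[   1. ,    0.1,   -0. ,  476.1],
       [  -0.1,    0.6,   -0.8, -634.9],
       [  -0. ,    0.8,    0.6,  665.6],
       [   0. ,    0. ,    0. ,    1. ]])}
{'t': 0.55, 'qpos': array([-1.2,  0.4,  1.6,  0. ,  1.1, -0. ]), 'qvel': array([-0., -0.,  0.,  0.,  0.,  0.]), 'joint_torque': array([  0. , -54.4, -27.4,   0.1,   0. ,  -0. ]), 'ee_pos': array([ 228.2, -581.8,  222.6]), 'orientation': array([-3.1, -0.6, -0. ]), 'ft_force': array([-0.3,  0. , -0.1]), 'moment': array([-0., -0.,  0.]), 'grasp_force': 0.0, 'width': 87.55909703816616}
```

View pics/top.png

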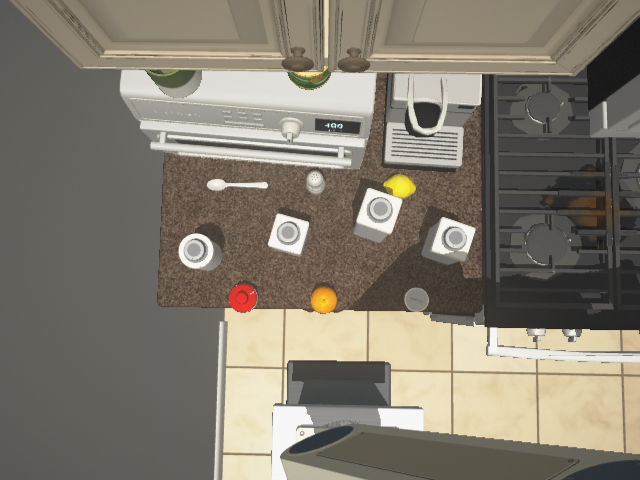

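View pics/side.png

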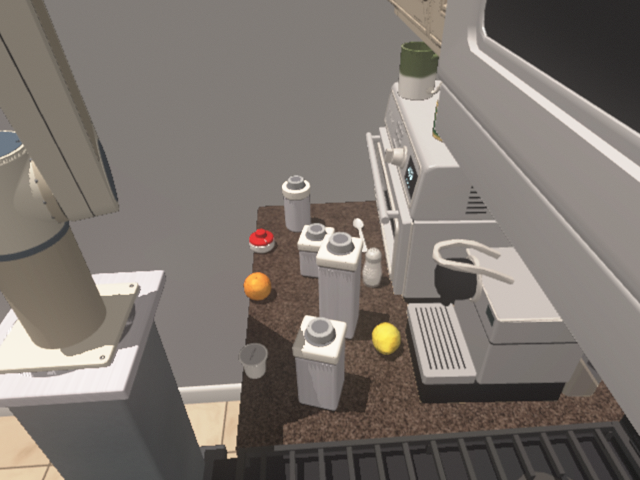

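The top view shows the button centres at about tall (380,209), middle (455,238), low (288,233) and round (195,250). In the side view the tall button is at (341,241), the middle at (320,328) and the low at (316,230). Next I triangulate and check the heights.

```bash
python3 - <<'E'
from h import *
from scipy.spatial.transform import Rotation as R
np.set_printoptions(precision=1,suppress=True)
P={'tall':((380,209),(341,240),217),'middle':((455.5,238),(320,326),167),'low':((288.5,233),(316,229),117),'round':((194.5,250),(295.5,181),137)}
for n,(a,b,z) in P.items(): print(n,at('top',*a,z),at('side',*b,z))
for n,p in dict(timer=(243,298),mand=(323,300),pod=(416,300),salt=(315,182),lemon=(400,187),ovenhandle=(250,155)).items(): print(n,at('top',*p,30))
o=ctrl.get_obs(); print(o['ee_pos'],R.from_rotvec(o['orientation']).as_matrix(),o['t'])
print(np.array(ctrl.camera_info('wrist')['world_from_camera']))
E
```

```text
tall [538.8 -44.9 217. ] [539.7 -48.2 217. ]
middle [ 494.3 -192.   167. ] [ 494.5 -190.2  167. ]
low [504.3 126.1 117. ] [504.9 125.8 117. ]
round [465.3 306.7 137. ] [465.5 300.2 137. ]
timer [375.7 223.8  30. ]
mand [374.7  55.7  30. ]
pod [ 378.5 -138.8   30. ]
salt [625.8  77.4  30. ]
lemon [ 618.  -104.2   30. ]
ovenhandle [682.6 218.6  30. ]
[ 228.2 -581.8  222.6] [[ 0.9  0.4 -0. ]
 [ 0.4 -0.9  0. ]
 [ 0.  -0.  -1. ]] 0.55
[[   0.4    0.9    0.3  301.8]
 [  -0.9    0.4    0.1 -553.7]
 [  -0.    -0.3    1.   384.1]
 [   0.     0.     0.     1. ]]
```

```bash
cat >> h.py <<'E'
def go(x,y,z):
    from scipy.spatial.transform import Rotation as R
    o=ctrl.get_obs(); return np.round(R.from_rotvec(o['orientation']).inv().apply(np.array([x,y,z])-o['ee_pos']),1)
E
python3 - <<'E'
from h import *
print(go(539,-46,300), go(228,-582,300),ctrl.hold_point_z)
E
```

```text
[ 485.  -385.3  -77.3] [ -0.3   0.1 -77.4] 18.700000000000003
```

```bash
python3 -m creep '[{"translation":[0,0,-50],"angular":[0,0,0],"jaw":0},{"translation":[20,-16,-77],"angular":[0,0,0],"jaw":0},{"translation":[60,-48,-77],"angular":[0,0,0],"jaw":0},{"translation":[100,-80,-77],"angular":[0,0,0],"jaw":0},{"translation":[145,-115,-77],"angular":[0,0,0],"jaw":0},{"translation":[190,-151,-77],"angular":[0,0,0],"jaw":0},{"translation":[235,-187,-77],"angular":[0,0,0],"jaw":0},{"translation":[280,-222,-77],"angular":[0,0,0],"jaw":0}]'
python3 - <<'E'
from h import *
print(go(539,-46,300),ctrl.get_obs()['ft_force'])
E
```

```text
t: 1.55
ee_pos: [408.5, -271.3, 300.0]
orientation: [3.086, 0.583, 0.001]
ft_force: [0.5, -0.5, -0.4]
width: 11.1
grasp_force: 0.0
[ 203.7 -162.1   -0. ] [ 0.52382672 -0.53158088 -0.38769304]
```

```bash
python3 -m creep '[{"translation":[44,-35,0],"angular":[0,0,0],"jaw":0},{"translation":[88,-70,0],"angular":[0,0,0],"jaw":0},{"translation":[132,-105,0],"angular":[0,0,0],"jaw":0},{"translation":[170,-135,0],"angular":[0,0,0],"jaw":0},{"translation":[195,-155,0],"angular":[0,0,0],"jaw":0},{"translation":[204,-162,0],"angular":[0,0,0],"jaw":0},{"translation":[204,-162,0],"angular":[0,0,0],"jaw":0},{"translation":[204,-162,0],"angular":[0,0,0],"jaw":0}]'
python3 - <<'E'
from h import *
np.set_printoptions(precision=1,suppress=True)
snap('wrist','w1.png')
for n in ['tall_button_top','tall','middle','low']:
    print(n,[(np.round(r['rect']),round(r['score'],2)) for r in ctrl.look_for('wrist',n)[:3]])
snap('side','s1.png')
print(ctrl.get_obs()['ee_pos'])
E
```

```text
t: 2.55
ee_pos: [538.1, -48.6, 299.7]
orientation: [3.087, 0.582, -0.001]
ft_force: [0.7, -0.2, -0.1]
width: 0.2
grasp_force: 0.0
tall_button_top [(array([279., 206., 344., 275.]), 0.79)]
tall [(array([240., 142., 388., 291.]), 0.7)]
middle [(array([150., 266., 204., 321.]), 0.4)]
low [(array([ 58., 108., 192., 218.]), 0.8)]
[538.4 -48.2 299.8]
```

View pics/w1.png

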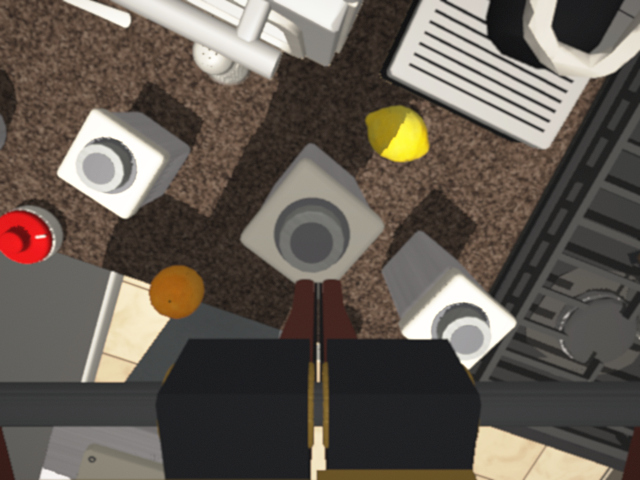

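View pics/s1.png

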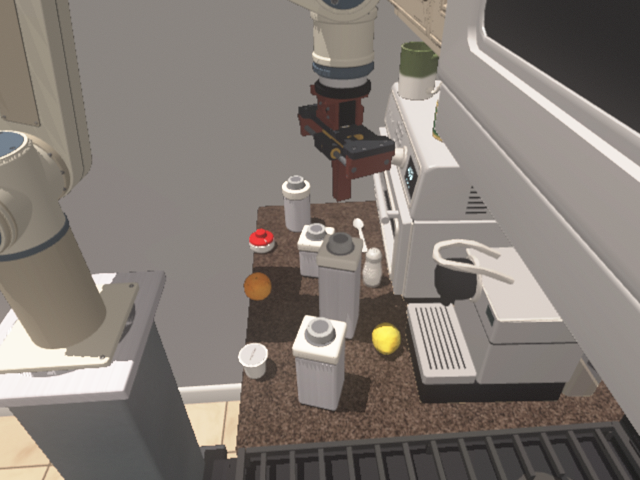

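The wrist view has the tall button's top face at about (312,240), the middle's at (467,337) and the low's at (101,165). The side view shows the gripper clear above the tall container and near the oven knob, but with room.

```bash
python3 - <<'E'
from h import *
np.set_printoptions(precision=1,suppress=True)
print(at('wrist',312,240,217),at('wrist',467,337,167),at('wrist',101,165,117))
for z in (225,212,208,204):print(go(539,-46,z))
E
```

```text
[540.9 -44.  217. ] [ 496.7 -189.5  167. ] [508.8 127.4 117. ]
[ 1.3 -1.8 74.8]
[ 1.3 -1.8 87.8]
[ 1.3 -1.8 91.8]
[ 1.3 -1.8 95.8]
```

```bash
python3 -m creep '[{"translation":[2.5,-2,30],"angular":[0,0,0],"jaw":0},{"translation":[2.5,-2,60],"angular":[0,0,0],"jaw":0},{"translation":[2.5,-2,76],"angular":[0,0,0],"jaw":0},{"translation":[2.5,-2,80],"angular":[0,0,0],"jaw":0},{"translation":[2.5,-2,83],"angular":[0,0,0],"jaw":0},{"translation":[2.5,-2,86],"angular":[0,0,0],"jaw":0},{"translation":[2.5,-2,88],"angular":[0,0,0],"jaw":0},{"translation":[2.5,-2,88],"angular":[0,0,0],"jaw":0}]'
```

```text
t: 3.85
ee_pos: [540.6, -44.9, 212.1]
orientation: [3.086, 0.584, 0.002]
ft_force: [0.7, -0.8, 2.2]
width: 0.5
grasp_force: 1.0
```

```bash
python3 -m creep '[{"translation":[0,0,1.5],"angular":[0,0,0],"jaw":0},{"translation":[0,0,3],"angular":[0,0,0],"jaw":0},{"translation":[0,0,4.5],"angular":[0,0,0],"jaw":0},{"translation":[0,0,6],"angular":[0,0,0],"jaw":0},{"translation":[0,0,7],"angular":[0,0,0],"jaw":0},{"translation":[0,0,7.7],"angular":[0,0,0],"jaw":0},{"translation":[0,0,7.7],"angular":[0,0,0],"jaw":0},{"translation":[0,0,7.7],"angular":[0,0,0],"jaw":0}]'
```

```text
t: 4.85
ee_pos: [540.5, -44.9, 204.3]
orientation: [3.087, 0.584, 0.001]
ft_force: [0.8, -0.7, 5.1]
width: 0.2
grasp_force: 2.5
```

```bash
python3 - <<'E'
from h import *
for p in ((495,-190.5,245),(495,-190.5,180)):print(go(*p))
E
```

```text
[-95.5 119.  -40.7]
[-95.5 118.9  24.3]
```

```bash
python3 -m creep '[{"translation":[0,0,-12],"angular":[0,0,0],"jaw":0},{"translation":[0,0,-41],"angular":[0,0,0],"jaw":0},{"translation":[-25,31,-41],"angular":[0,0,0],"jaw":0},{"translation":[-55,68,-41],"angular":[0,0,0],"jaw":0},{"translation":[-80,100,-41],"angular":[0,0,0],"jaw":0},{"translation":[-95,118,-41],"angular":[0,0,0],"jaw":0},{"translation":[-95.5,119,-20],"angular":[0,0,0],"jaw":0},{"translation":[-95.5,119,0],"angular":[0,0,0],"jaw":0}]'
python3 - <<'E'
from h import *
print(at('wrist',320,240,150))
snap('wrist','w2.png');print([(np.round(r['rect']),round(r['score'],2)) for r in ctrl.look_for('wrist','middle_button_top')[:3]])
snap('top','t2.png')
print(go(495,-190.5,162))
E
```

```text
t: 5.85
ee_pos: [494.1, -190.7, 203.8]
orientation: [-3.087, -0.582, 0.001]
ft_force: [0.1, 0.4, -0.2]
width: 0.2
grasp_force: 0.0
[ 506.55644091 -187.68694125  150.        ]
[(array([281., 228., 357., 297.]), 0.86)]
[ 1.1  1.  41.4]
```

View pics/w2.png

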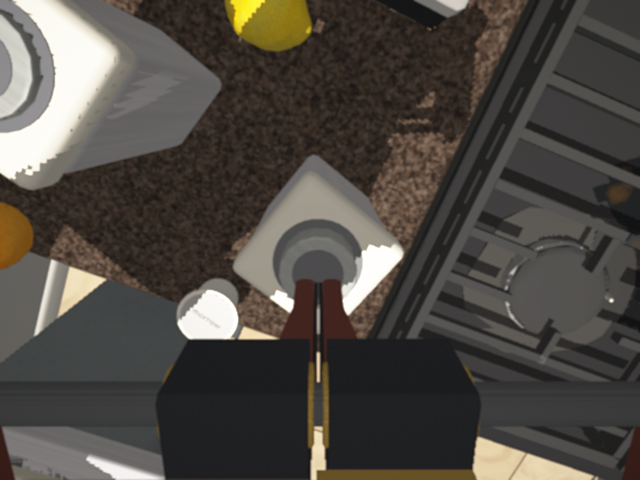

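The middle button's top face is at about (318,268), directly below the fingertips, so I press it now.

```bash
python3 -m creep '[{"translation":[1,0.5,20],"angular":[0,0,0],"jaw":0},{"translation":[1,0.5,34],"angular":[0,0,0],"jaw":0},{"translation":[1,0.5,37],"angular":[0,0,0],"jaw":0},{"translation":[1,0.5,39.5],"angular":[0,0,0],"jaw":0},{"translation":[1,0.5,41.5],"angular":[0,0,0],"jaw":0},{"translation":[1,0.5,43.5],"angular":[0,0,0],"jaw":0},{"translation":[1,0.5,45],"angular":[0,0,0],"jaw":0},{"translation":[1,0.5,46],"angular":[0,0,0],"jaw":0}]'
```

```text
t: 7.0
ee_pos: [495.8, -190.6, 158.0]
orientation: [3.087, 0.584, 0.0]
ft_force: [-1.2, 2.5, 2.7]
width: 0.5
grasp_force: 1.1
```

```bash
python3 -m creep '[{"translation":[0,0,1],"angular":[0,0,0],"jaw":0},{"translation":[0,0,2],"angular":[0,0,0],"jaw":0},{"translation":[0,0,3],"angular":[0,0,0],"jaw":0},{"translation":[0,0,3.8],"angular":[0,0,0],"jaw":0},{"translation":[0,0,3.8],"angular":[0,0,0],"jaw":0},{"translation":[0,0,3.8],"angular":[0,0,0],"jaw":0},{"translation":[0,0,3.8],"angular":[0,0,0],"jaw":0},{"translation":[0,0,3.8],"angular":[0,0,0],"jaw":0}]'
python3 - <<'E'
from h import *
for p in ((506,126,250),(506,126,130)):print(go(*p))
E
```

```text
t: 8.0
ee_pos: [495.9, -190.6, 154.3]
orientation: [3.087, 0.584, 0.0]
ft_force: [-1.8, 1.7, 5.7]
width: 0.6
grasp_force: 2.5
[ 125.  -291.   -95.7]
[ 125.  -291.1   24.3]
```

```bash
python3 -m creep '[{"translation":[0,0,-12],"angular":[0,0,0],"jaw":0},{"translation":[0,0,-60],"angular":[0,0,0],"jaw":0},{"translation":[0,0,-96],"angular":[0,0,0],"jaw":0},{"translation":[16,-37,-96],"angular":[0,0,0],"jaw":0},{"translation":[36,-84,-96],"angular":[0,0,0],"jaw":0},{"translation":[58,-135,-96],"angular":[0,0,0],"jaw":0},{"translation":[80,-186,-96],"angular":[0,0,0],"jaw":0},{"translation":[100,-233,-96],"angular":[0,0,0],"jaw":0}]'
python3 -m creep '[{"translation":[18,-42,0],"angular":[0,0,0],"jaw":0},{"translation":[25,-58,0],"angular":[0,0,0],"jaw":0},{"translation":[25,-58,35],"angular":[0,0,0],"jaw":0},{"translation":[25,-58,75],"angular":[0,0,0],"jaw":0},{"translation":[25,-58,95],"angular":[0,0,0],"jaw":0},{"translation":[25,-58,95],"angular":[0,0,0],"jaw":0},{"translation":[25,-58,95],"angular":[0,0,0],"jaw":0},{"translation":[25,-58,95],"angular":[0,0,0],"jaw":0}]'
python3 - <<'E'
from h import *
snap('wrist','w3.png');r=ctrl.look_for('wrist','low_button_top');print(r[:2])
print(at('wrist',318,268,117),go(506,126,104))
E
```

```text
t: 9.0
ee_pos: [504.1, 64.6, 250.9]
orientation: [3.087, 0.584, 0.002]
ft_force: [0.2, -1.0, -0.6]
width: 0.4
grasp_force: 0.0
t: 10.0
ee_pos: [506.9, 125.9, 156.4]
orientation: [-3.087, -0.583, -0.004]
ft_force: [0.5, -0.5, 0.2]
width: 0.5
grasp_force: 0.0
[{'rect': [270.9, 228.8, 351.5, 305.6], 'score': 0.91}]
[509.16288777 126.30684008 117.        ] [-0.6 -0.2 52.1]
```

View pics/w3.png

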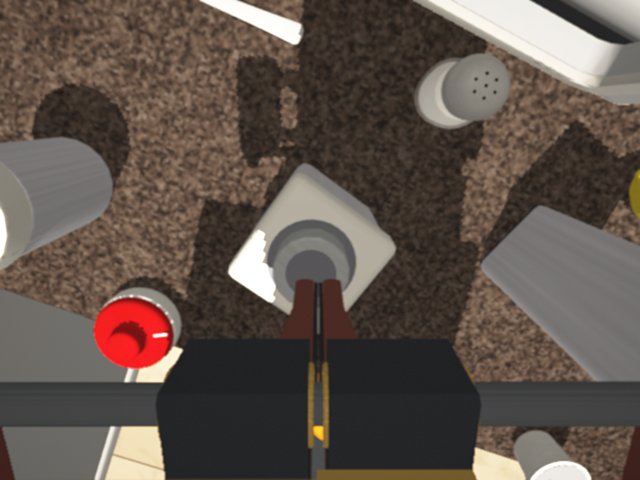

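The low button's top face is at about (312,273), within 2 mm of the fingertips' line, so I press it.

```bash
python3 -m creep '[{"translation":[0,-1.5,20],"angular":[0,0,0],"jaw":0},{"translation":[0,-1.5,36],"angular":[0,0,0],"jaw":0},{"translation":[0,-1.5,39],"angular":[0,0,0],"jaw":0},{"translation":[0,-1.5,41.5],"angular":[0,0,0],"jaw":0},{"translation":[0,-1.5,43.5],"angular":[0,0,0],"jaw":0},{"translation":[0,-1.5,45.5],"angular":[0,0,0],"jaw":0},{"translation":[0,-1.5,47.5],"angular":[0,0,0],"jaw":0},{"translation":[0,-1.5,48],"angular":[0,0,0],"jaw":0}]'
```

```text
t: 11.1
ee_pos: [505.4, 127.4, 107.1]
orientation: [-3.087, -0.584, -0.0]
ft_force: [-2.1, -0.7, 1.4]
width: 0.8
grasp_force: 1.1
```

```bash
python3 -m creep '[{"translation":[0,0,1],"angular":[0,0,0],"jaw":0},{"translation":[0,0,2],"angular":[0,0,0],"jaw":0},{"translation":[0,0,3],"angular":[0,0,0],"jaw":0},{"translation":[0,0,4],"angular":[0,0,0],"jaw":0},{"translation":[0,0,4],"angular":[0,0,0],"jaw":0},{"translation":[0,0,4],"angular":[0,0,0],"jaw":0},{"translation":[0,0,4],"angular":[0,0,0],"jaw":0},{"translation":[0,0,4],"angular":[0,0,0],"jaw":0}]'
```

```text
t: 12.1
ee_pos: [505.5, 127.4, 103.5]
orientation: [3.087, 0.584, 0.0]
ft_force: [-2.8, -1.2, 7.4]
width: 0.2
grasp_force: 3.4
```

Force reached 7.4 N, so the button is home. Now I retreat straight up and check.

```bash
python3 -m creep '[{"translation":[0,0,-12],"angular":[0,0,0],"jaw":0},{"translation":[0,0,-50],"angular":[0,0,0],"jaw":0},{"translation":[0,0,-100],"angular":[0,0,0],"jaw":0},{"translation":[0,0,-150],"angular":[0,0,0],"jaw":0},{"translation":[0,0,-180],"angular":[0,0,0],"jaw":0},{"translation":[0,0,-180],"angular":[0,0,0],"jaw":0},{"translation":[0,0,-180],"angular":[0,0,0],"jaw":0},{"translation":[0,0,-180],"angular":[0,0,0],"jaw":0}]'
python3 - <<'E'
from h import *
a=snap('side','s3.png');cv2.imwrite('pics/s3c.png',cv2.resize(a[150:420,230:430,::-1],None,fx=2.2,fy=2.2))
E
```

```text
t: 13.1
ee_pos: [504.6, 127.2, 281.7]
orientation: [3.087, 0.584, -0.004]
ft_force: [0.1, -0.5, -0.4]
width: 0.3
grasp_force: 0.0
```

View pics/s3c.png

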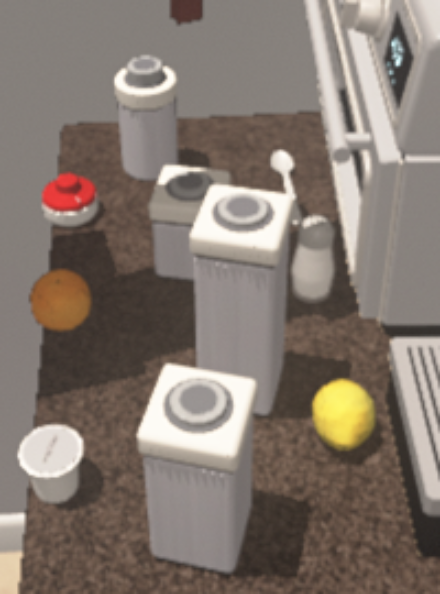

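The crop shows the tall (242,210), middle (198,403) and low (190,185) buttons down. The round one (146,70) is still up, nothing else has moved, and the gripper is clear.

```bash
python3 -c "
from workcell import ctrl
print(ctrl.close_job())"
```

```text
the job is handed in; nothing more can be done
None
```

I pressed the tall, middle and low buttons home in that order, at 5 to 7.5 N each, and handed the job in after 13 s; the last picture shows the round button still up and nothing visibly moved, but the hand-in returned no verdict.

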